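# Spin, shadow and catch the serving turntable

## Robot

A 7-joint arm with a two-finger parallel gripper is mounted at the origin on the work surface. World frame = base frame: x ahead of the robot, y to its left, z up, the work surface at z = 0. Lengths are in m, angles in rad, forces in N, time in s.
With the tool pointing down it reaches from about 0.4 to 0.875 m from the base axis. Payload 6.5 kg.
Tool frame: the origin (TCP) lies between the finger pads, 19 mm behind the fingertips; this is the grasp point; z points along the fingers, y is the line along which they close (so a half turn about z gives the same grasp; the last joint's range is limited). The gripper opens to 85 mm and grips with 20 to 120 N. Pads are 22 mm wide; open, the fingers measure 114 mm over their backs; the gripper's body (76 mm by 85 mm) begins 54 mm behind the grasp point. The pads swing forward as they close: fully open they stand 13 mm farther back than shut.
Start: joints at [1.283, 0.536, -0.004, 1.538, 0.003, 1.067, -0.071], TCP at [0.143, -0.634, 0.25] pointing down, gripper open.
Joint ranges: [-2.7, 2.7], [-0.37, 2.16], [-1.27, 1.26], [0.24, 2.4], [-1.31, 4.45], [0.19, 1.91], [-2.76, 2.76]. Speed limits (rad/s): [2.39, 2.39, 3.14, 3.14, 3.14, 3.14, 3.14].

## Interface

Orientations are given as a unit quaternion [x, y, z, w].
In Python, from plant import telemetry, vision, ticket, models gives the robot as it stands.
- The arm moves only by the tool drive_tool, never from a script. Its argument "plan" is a list of rows, each a list of 4 numbers: the shift along the tool's x, y, z in mm, then the turn about the tool's z in degrees. A call has 1 to 8 rows; each row is the pose to reach, as a shift and turn from the pose commanded when the call began, along the tool's axes at that moment; what a row does not reach only later rows make up. A row lasts 1/10 s, in which the tool goes at most 50 mm and 8.59 degrees, less where a joint would pass 70% of its speed; a pose out of reach is approached as far as the arm can. A call with a gripper value outside its range is refused whole. "gripper" is the opening, from 0 (shut) to 1 (fully open), set as the call begins (left out, the last holds). The fingers move at their own pace and stop on an object; "newtons" is the grip in N (left out, the last holds). Time passes only in rows, so rows that repeat a pose let the fingers close. It gives the time, the measured TCP pose, the force, the opening and the grip force at its end, in the units of the state.
- telemetry.sense(): the state, without advancing time (a new reading comes with each control period).
- vision.get_image(name): name is "scene" or "side" or "wrist"; returns a dict with "img" (480x640x3 uint8, red, green, blue), "z_map" (480x640 float32, m along the optical axis (not along the pixel's ray), 0 where there is no reading), "vfov" (degrees; the focal length in pixels is half the picture's height over the tangent of half this angle, whatever the lens; pixels are square), "cx", "cy" (the principal point, pixels), "world_from_camera" (4x4, takes a point from camera to world coordinates). Camera axes: x right, y down, z forward; pixel columns grow to the right and rows downward; lengths in m; the calibration is good to about 2 mm. The wrist camera is an equidistant fisheye: a pixel r from the principal point sees the ray r / f radians off the axis. A picture is of the moment at which its call begins.
- ticket.close_job(): hands the job in; it is judged then, once.
Trained networks look in a picture, given as the dict that the camera call returned (one of the last four; its "shot" number tells which), for a name from the list of things; names that differ only in an ending like _2 or _b are one class to them, and where a whole thing is asked for, a point or a joint stands for the part that bears it (a point fixed in the world has none). Each returns a list of dicts, best first, with "score" (0 to 1); they miss things now and then, are a little off and sometimes report something else, mostly with a low value. They report only what shows in the picture. A call takes as long as a camera call. They do not tell look-alikes from the thing itself.
- models.look_for(name, picture): "xyz" ([x, y, z] in m, in world coordinates, good to about 4 mm: the middle of the surface that is visible of it).
- models.trace(name, picture): "pixels" (480x640 bool, what is visible of it).
- models.mark_of(name, picture): "xyz" ([x, y, z] in m, in world coordinates, good to about 4 mm: a listed point, or the origin of a listed thing).
The state is a dict: "time": time; "joint_pos": joint angles; "dq": joint speeds; "joint_torque": joint torques, N m; "position": TCP position; "tcp_rot": TCP orientation; "ft_force": force on the tool from outside, world axes, zero at the start; "torque": the same for the moment, N m; "grip_width": finger opening in m; "finger_force": force on a finger pad.
Only numpy, scipy, OpenCV 4.12 (cv2) and the standard library are available. Lean on these libraries where they do the work, as an engineer would, in place of code of your own. Each camera call takes 0.05 s, during which the arm holds its last target. There are 200 camera calls.

## Task

Check that the freshly greased serving turntable on the kitchen counter runs freely with its cups on board: take it by the red knob, set it turning either way at about one turn every six to eight seconds and let go. While it coasts, keep the fingertips hovering just above the red knob, centred over it and moving round with it without touching it, for a good five seconds; then take the knob again while it is still turning, bring the turntable to a standstill with it and let go. The cups must stay upright on the turntable, and the mug, the oil bottle and the jar on the counter must be left alone.

Things in the scene. Friction and masses are not known exactly. Their poses are not given: they have to be found in the camera images.
- turntable: Fixed foot of the serving turntable (lazy Susan), dark steel, 170 mm across; origin on the counter surface, on the vertical axis of rotation, z up. It carries a round wooden platter 300 mm in diameter, floor 60 mm above the counter, rim up to 68 mm, with an upright knob 105 mm from the axis.
- platter (a joint): Angle of the platter (rad), growing anticlockwise seen from above, no stops. At angle a the knob lies from the axis in direction a + the foot's yaw. It coasts freely: nominal 3 kg, inertia 0.035 kg m2 (hidden, -30 to +40 percent), drag 0.0008 N m s/rad plus dry friction 0.0014 N m; from 0.9 rad/s it falls to about 0.35 to 0.6 in 7 s, and a light nudge on letting go makes it creep for 1 to 3 s.
- knob_top (a point): Centre of the top face of the turning knob, 150 mm above the counter. The knob is a plain upright red cylinder, 32 mm in diameter, its sides 110 to 150 mm above the counter, on a brass stem 16 mm in diameter, rigidly fixed to the platter; this point travels round a level circle of 105 mm radius about the foot's axis.
- cup_white: White open cup standing loose on the platter near its middle, 58 mm across, 45 mm tall, 0.12 kg; its top is 105 mm above the counter, lower than the knob. Origin at the centre of its underside, z up.
- cup_blue: Blue open cup, the same size and mass, standing loose on the platter on the other side of its middle. Origin at the centre of its underside, z up.
- mug: Bystander: white mug, 80 mm across, 90 mm tall, on the counter to the robot's left. Origin at the centre of its underside.
- oil: Bystander: green oil bottle, 60 mm across, 190 mm tall, on the counter to the robot's right. Origin at the centre of its underside.
- jar: Bystander: amber jar, 70 mm across, 90 mm tall, on the counter beyond the turntable. Origin at the centre of its underside.
Mind the look-alikes: they are no part of the job. What is shaped like the cup_blue but yellow is not meant.

How it is judged:
By the outcome, as a careful person would: the job done as asked, in the order asked, and still so for the second after the job is handed in, with the robot touching nothing.
It also fails if it takes over 51 s, if anything falls off the work surface, if the arm or the gripper's body presses on something with over 40 N, if the wrist force passes 120 N, or if a joint passes its speed limit or range.

## Working session

There is one attempt and no reset: what is moved stays moved. The work goes in short steps, Python scripts to look and compute and a tool call to move; the robot and the scene stay as the last step left them, time stands still between calls to the robot, and variables do not carry over. Pictures are saved under pics/ and viewed, at most 10 in all, crops included, and the job is handed in when it is done.

Besides the shell and the picture viewer there is one more tool, called after "Request:" as name(argument=value, ...), one argument or row to a line, values as JSON. drive_tool: Moves the arm, as the interface text tells. Its arguments: {"type":"object","properties":{"plan":{"type":"array","items":{"type":"array","items":{"type":"number"}}},"gripper":{"type":"number"},"newtons":{"type":"number"}},"required":["plan"]}

```bash
mkdir -p pics; ls
cat > h.py <<'E'
import numpy as np, cv2
from plant import telemetry, vision, ticket, models
E
python3 - <<'E'
from h import *
s=telemetry.sense(); print({k:np.round(v,3).tolist() for k,v in s.items()})
d=vision.get_image("scene"); cv2.imwrite("pics/a.png",d["img"][:,:,::-1])
for n in ["turntable","knob_top","cup_white","cup_blue","mug","oil","jar"]:
    print(n,[(np.round(r["xyz"],3).tolist(),round(r["score"],2)) for r in models.mark_of(n,d)[:3]])
print(np.round(d["world_from_camera"],3).tolist(), telemetry.sense()["time"])
E
```

```text
pics
{'time': 0.0, 'joint_pos': [1.283, 0.537, -0.004, 1.539, 0.003, 1.067, -0.071], 'dq': [0.001, 0.001, 0.001, 0.0, 0.0, -0.002, 0.001], 'joint_torque': [0.0, -58.34, 1.049, -25.91, 0.012, 0.01, -0.0], 'position': [0.143, -0.633, 0.249], 'tcp_rot': [0.994, 0.111, -0.0, -0.001], 'ft_force': [-0.494, -0.471, 0.242], 'torque': [-0.029, -0.004, 0.003], 'finger_force': 0.0, 'grip_width': 0.085}
turntable [([0.561, -0.066, -0.003], 0.59)]
knob_top [([0.524, -0.161, 0.149], 0.84)]
cup_white [([0.607, -0.074, 0.061], 0.58)]
cup_blue [([0.558, 0.219, -0.0], 0.78), ([0.515, -0.339, -0.004], 0.71), ([0.517, -0.066, 0.064], 0.58)]
mug [([0.645, 0.439, -0.002], 0.7)]
oil [([0.675, -0.428, 0.002], 0.71)]
jar [([0.786, -0.056, -0.003], 0.81)]
[[-0.338, 0.676, -0.655, 1.519], [0.941, 0.251, -0.227, 0.315], [0.011, -0.693, -0.721, 1.032], [0.0, 0.0, 0.0, 1.0]] 0.4
```

View pics/a.png

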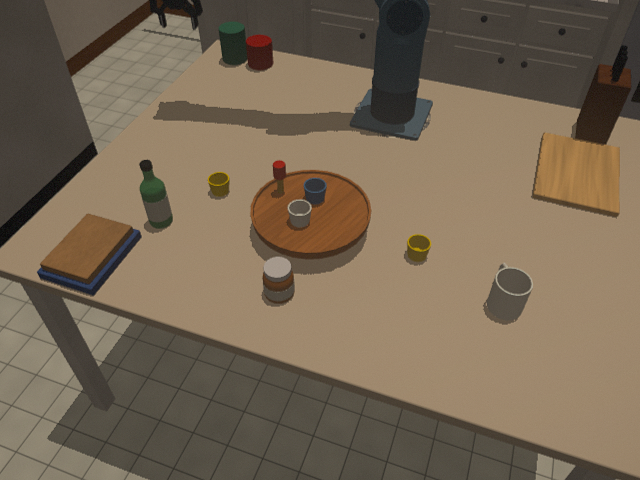

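The scene shows the turntable at about (311,212) with the white and blue cups on it. The red knob is at (280,170), the yellow look-alikes are off the platter, and the bystanders stand clear. Next I'll refine the axis and the knob position.

```bash
cat >> h.py <<'E'
from scipy.optimize import least_squares
def cloud(d):
    v,u=np.mgrid[0:480,0:640]; f=240/np.tan(np.radians(d["vfov"])/2); z=d["z_map"]
    x,y=u-d["cx"],v-d["cy"]
    P=np.stack([x/f*z,y/f*z,z,np.ones_like(z)],-1)@np.array(d["world_from_camera"]).T
    return P[...,:3]
def redmask(d):
    h=cv2.cvtColor(d["img"],cv2.COLOR_RGB2HSV).astype(int)
    return ((h[...,0]<6)|(h[...,0]>174))&(h[...,1]>150)&(h[...,2]>60)
def knob(d,C=(0.561,-0.066)):
    "knob axis xy from red points near the platter (cylinder r=16)"
    P=cloud(d); m=redmask(d)&(d["z_map"]>0)&(abs(P[...,2]-.13)<.035)&(np.hypot(P[...,0]-C[0],P[...,1]-C[1])<.16)
    Q=P[m]; 
    if len(Q)<15: return None,len(Q)
    cam=np.array(d["world_from_camera"])[:2,3]
    side=Q[Q[:,2]<.145][:,:2]
    r=least_squares(lambda c:np.hypot(*(side-c).T)-.016,side.mean(0)+.014*(side.mean(0)-cam)/np.linalg.norm(side.mean(0)-cam),loss="soft_l1",f_scale=.002)
    return r.x,len(Q),Q[:,2].max(),r.cost
E
python3 - <<'E'
from h import *
for n in ["scene","side"]:
    d=vision.get_image(n); P=cloud(d); print(n,knob(d))
    print([(np.round(r["xyz"],3).tolist(),round(r["score"],2)) for q in ("turntable","knob_top") for r in models.mark_of(q,d)[:2]])
    z=P[...,2]; m=(d["z_map"]>0)&(abs(z-.066)<.004)&(np.hypot(P[...,0]-.561,P[...,1]+.066)<.19)
    Q=P[m][:,:2]; rr=np.hypot(*(Q-[.561,-.066]).T); Q=Q[rr>.12]
    r=least_squares(lambda c:np.hypot(*(Q-c[:2]).T)-c[2],[.561,-.066,.147],loss="soft_l1",f_scale=.003); print("rim",r.x,len(Q))
    cv2.imwrite(f"pics/{n}1.png",d["img"][:,:,::-1])
w=vision.get_image("wrist"); print("wrist",w["vfov"],w["cx"],w["cy"])
T=np.array(w["world_from_camera"]);print(np.round(T,3))
a=cv2.imread("pics/side1.png"); b=w["img"][:,:,::-1]
cv2.imwrite("pics/b.png",cv2.resize(np.hstack([a,b]),(800,300)))
E
```

```text
scene (array([ 0.52190945, -0.16096736]), 102, np.float64(0.15297732047760682), np.float64(4.676915478943196e-05))
[([0.561, -0.06, -0.003], 0.78), ([0.527, -0.157, 0.148], 0.89)]
rim [ 0.56333088 -0.06071     0.14446929] 1030
side (array([ 0.52345694, -0.15751183]), 146, np.float64(0.15187522327186154), np.float64(9.135939171221924e-05))
[([0.559, -0.061, 0.001], 0.91), ([0.522, -0.16, 0.148], 0.82)]
rim [ 0.56202415 -0.0571854   0.14520683] 832
wrist 65.70646984690485 319.511582290661 237.4214163980378
[[ 0.22  -0.926 -0.307  0.223]
 [-0.975 -0.209 -0.07  -0.616]
 [ 0.001  0.315 -0.949  0.375]
 [ 0.     0.     0.     1.   ]]
```

View pics/b.png

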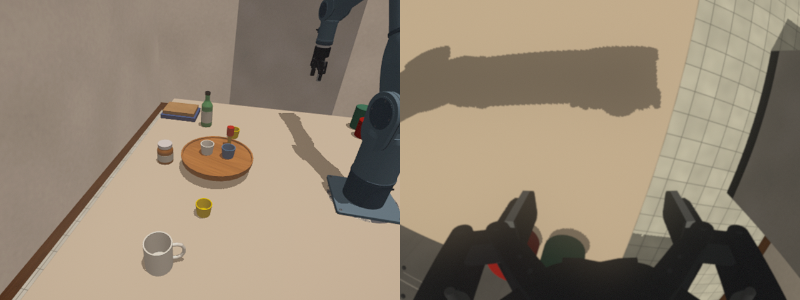

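The side view shows the platter at (217,157) and the knob at (231,131) in the half-size picture. The axis is at about (0.562, -0.060) and the knob at (0.523, -0.159), consistent with the 105 mm radius. Moving in now.

Request:
drive_tool(
  plan=[
    [15, -12, 0, -2],
    [45, -36, 0, -6],
    [80, -64, 0, -11],
    [115, -92, 0, -16],
    [150, -120, 0, -21],
    [185, -148, 0, -26],
    [220, -176, 0, -31],
    [255, -203, 0, -36],
  ],
  gripper=0.75,
)

```text
time: 1.55
position: [0.348, -0.3784, 0.2503]
tcp_rot: [0.91, 0.414, 0.0, 0.0]
ft_force: [0.2, -1.2, -0.6]
grip_width: 0.0641
finger_force: 0.0
```

Request:
drive_tool(
  plan=[
    [40, -2, 5, -3],
    [80, -4, 15, -6],
    [120, -5, 25, -9],
    [160, -7, 35, -12],
    [200, -9, 45, -15],
    [240, -11, 50, -18],
    [268, -12, 50, -20],
    [280, -12, 50, -20],
  ],
)

```text
time: 2.35
position: [0.5245, -0.1586, 0.2001]
tcp_rot: [0.824, 0.566, 0.001, -0.0]
ft_force: [-0.5, 0.1, 1.0]
grip_width: 0.0644
finger_force: 0.0
```

Run:
```python
from h import *
s=telemetry.sense(); print({k:np.round(s[k],4).tolist() for k in("time","joint_pos","position","tcp_rot")})
for n in ["scene","side"]: d=vision.get_image(n); print(n,knob(d))
w=vision.get_image("wrist"); T=np.array(w["world_from_camera"]); f=240/np.tan(np.radians(w["vfov"])/2)
v,u=np.nonzero(redmask(w)&(w["z_map"]>0)); x,y=u-w["cx"],v-w["cy"]; r=np.hypot(x,y)+1e-9; th=r/f; z=w["z_map"][v,u]
P=np.stack([x/r*np.tan(th)*z,y/r*np.tan(th)*z,z,np.ones_like(z)],-1)@T.T
top=P[(P[:,2]>.146)&(P[:,2]<.155)]; print(len(P),len(top),top.mean(0)[:3],(top.min(0)+top.max(0))[:2]/2, f)
cv2.imwrite("pics/c.png",w["img"][:,:,::-1])
```

```text
{'time': 2.35, 'joint_pos': [0.5231, 0.4574, -0.3997, 1.8381, 0.2211, 0.8891, -0.347], 'position': [0.5245, -0.1586, 0.2001], 'tcp_rot': [0.8243, 0.5661, 0.0008, -0.0003]}
scene (array([ 0.52192958, -0.15911301]), 135, np.float64(0.15298076250728587), np.float64(7.844422431298435e-05))
side (array([ 0.52397504, -0.15731868]), 147, np.float64(0.1511894546850695), np.float64(9.168372774506583e-05))
3158 2529 [ 0.52429314 -0.15603422  0.15060488] [ 0.52392412 -0.15687514] 371.64829954431775
```

View pics/c.png

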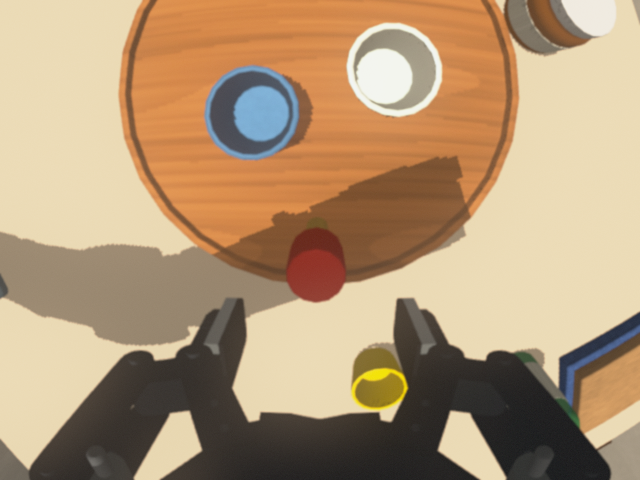

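The wrist view shows the red knob at (316,265) between the open pads, with both cups well inward. Descending to grip.

Request:
drive_tool(
  plan=[
    [1, -1, 15, 0],
    [1, -1, 35, 0],
    [1, -1, 55, 0],
    [1, -1, 63, 0],
    [1, -1, 63, 0],
  ],
)

```text
time: 3.0
position: [0.5207, -0.1619, 0.1362]
tcp_rot: [0.826, 0.563, -0.001, -0.001]
ft_force: [-0.3, 0.5, -0.5]
grip_width: 0.0639
finger_force: 0.0
```

Request:
drive_tool(
  plan=[
    [0, 0, 0, 0],
    [0, 0, 0, 0],
    [0, 0, 0, 0],
    [0, 0, 0, 0],
    [0, 0, 0, 0],
  ],
  gripper=0,
  newtons=30,
)

```text
time: 3.5
position: [0.5226, -0.1608, 0.1381]
tcp_rot: [0.826, 0.564, 0.0, 0.001]
ft_force: [-2.4, -0.3, 6.3]
grip_width: 0.0311
finger_force: 32.5
```

```bash
cat >> h.py <<'E'
def wknob(w):
    "knob top centre from the wrist fisheye"
    T=np.array(w["world_from_camera"]); f=240/np.tan(np.radians(w["vfov"])/2)
    v,u=np.nonzero(redmask(w)&(w["z_map"]>0)); x,y=u-w["cx"],v-w["cy"]; r=np.hypot(x,y)+1e-9; z=w["z_map"][v,u]
    P=np.stack([x/r*np.tan(r/f)*z,y/r*np.tan(r/f)*z,z,np.ones_like(z)],-1)@T.T
    t=P[(P[:,2]>.146)&(P[:,2]<.156)][:,:2].astype(np.float32)
    if len(t)<50: return None
    return np.array(cv2.minEnclosingCircle(t)[0]), cv2.minEnclosingCircle(t)[1]
C=np.array([.562,-.060]); R=.105
def plan(a,z,psi,p0,z0,psi0):
    "rows: knob angles a (rad), TCP heights z, tool-x headings psi (rad); from commanded p0,z0,psi0"
    ex=np.array([np.cos(psi0),np.sin(psi0)]); ey=np.array([ex[1],-ex[0]])
    return [[round(float(v),1) for v in ((C+R*np.array([np.cos(t),np.sin(t)])-p0)@ex*1e3,(C+R*np.array([np.cos(t),np.sin(t)])-p0)@ey*1e3,(z0-h)*1e3,-np.degrees(s-psi0))] for t,h,s in zip(a,z,psi)]
def pose():
    s=telemetry.sense(); q=s["tcp_rot"]; return s["time"],np.array(s["position"]),2*np.arctan2(q[1],q[0])
E
python3 - <<'E'
from h import *
t,p,psi=pose(); print(t,p,np.degrees(psi), telemetry.sense()["grip_width"],telemetry.sense()["joint_pos"][6])
d=p[:2]-C; a0=np.arctan2(d[1],d[0]); print("r",np.hypot(*d),np.degrees(a0))
# ramp: smooth to .95 over 1.2 s
tt=np.arange(1,17)*.1; w=lambda t:.95*np.where(t<1.2,(1-np.cos(np.pi*t/1.2))/2,1)
g=np.arange(0,1.6001,.001); th=np.cumsum(w(g))*.001; th=np.interp(tt,g,th); print(np.degrees(th))
for r in plan(a0+th[:8],[p[2]]*8,psi+th[:8],p[:2],p[2],psi): print(r)
E
```

```text
3.5 [ 0.52263486 -0.16084067  0.13806625] 68.72042839040685 0.03108054722473809 -0.39018219093033557
r 0.10825181571836848 -111.32416785820558
[3.14475213e-02 2.47148394e-01 8.17872063e-01 1.89019376e+00
 3.57650563e+00 5.94735740e+00 9.02664857e+00 1.27899996e+01
 1.71664135e+01 2.20431139e+01 2.72732309e+01 3.26858098e+01
 3.81289089e+01 4.35720079e+01 4.90151070e+01 5.44582060e+01]
[3.3, 0.1, 0.0, -0.0]
[3.3, 0.5, 0.0, -0.2]
[3.3, 1.5, 0.0, -0.8]
[3.3, 3.5, 0.0, -1.9]
[3.5, 6.6, 0.0, -3.6]
[3.8, 10.9, 0.0, -5.9]
[4.5, 16.5, 0.0, -9.0]
[5.8, 23.2, 0.0, -12.8]
```

Request:
drive_tool(
  plan=[
    [0, 0.1, 0, 0],
    [0, 0.5, 0, -0.2],
    [0, 1.5, 0, -0.8],
    [0.1, 3.5, 0, -1.9],
    [0.2, 6.6, 0, -3.6],
    [0.6, 10.9, 0, -5.9],
    [1.3, 16.5, 0, -9],
    [2.6, 23.2, 0, -12.8],
  ],
)

```text
time: 4.3
position: [0.5456, -0.167, 0.1381]
tcp_rot: [0.757, 0.654, 0.0, 0.001]
ft_force: [0.8, -1.3, 4.0]
grip_width: 0.031
finger_force: 32.3
```

Run:
```python
import numpy as np
# second leg relative to first-leg end, at 12.8deg; angles in own frame
th=np.array([17.17,22.04,27.27,32.7,38.15,43.6,49.0,54.45])-12.8
for t in th: print(round(105*(1-np.cos(np.radians(t))),1), round(105*np.sin(np.radians(t)),1), 0, round(-t,1))
```

```text
0.3 8.0 0 -4.4
1.4 16.9 0 -9.2
3.3 26.2 0 -14.5
6.3 35.7 0 -19.9
10.1 45.0 0 -25.3
14.8 53.8 0 -30.8
20.3 62.0 0 -36.2
26.5 69.8 0 -41.7
```

Request:
drive_tool(
  plan=[
    [0.3, 8, 0, -4.4],
    [1.4, 16.9, 0, -9.2],
    [3.3, 26.2, 0, -14.5],
    [6.3, 35.7, 0, -19.9],
    [10.1, 45, 0, -25.3],
  ],
)

```text
time: 4.8
position: [0.5924, -0.1636, 0.1381]
tcp_rot: [0.595, 0.804, 0.0, 0.001]
ft_force: [1.3, 0.5, 2.3]
grip_width: 0.0315
finger_force: 32.3
```

Run:
```python
from h import *
t,p,psi=pose(); d=p[:2]-C; print(t,p,np.degrees(psi),np.hypot(*d),np.degrees(np.arctan2(d[1],d[0])), telemetry.sense()["dq"], telemetry.sense()["ft_force"],telemetry.sense()["joint_pos"][6])
for t in np.arange(1,9)*.095: print(round(105*(1-np.cos(t)),1), round(105*np.sin(t),1), 0, round(-np.degrees(t),1))
```

```text
4.8 [ 0.59236547 -0.16359102  0.13812903] 106.97116445680047 0.10794980636472992 -73.66263876256605 [ 0.02615374  0.17808562 -0.20748836 -0.24626627  0.18663095  0.16990416
  0.75397717] [1.27070324 0.49132029 2.34964294] 0.17144732706706312
0.5 10.0 0 -5.4
1.9 19.8 0 -10.9
4.2 29.5 0 -16.3
7.5 38.9 0 -21.8
11.6 48.0 0 -27.2
16.6 56.7 0 -32.7
22.4 64.8 0 -38.1
28.9 72.3 0 -43.5
```

Request:
drive_tool(
  plan=[
    [0.5, 10, 0, -5.4],
    [1.9, 19.8, 0, -10.9],
    [4.2, 29.5, 0, -16.3],
    [7.5, 38.9, 0, -21.8],
  ],
  gripper=0.75,
)

```text
time: 5.2
position: [0.6265, -0.1447, 0.1373]
tcp_rot: [0.432, 0.902, 0.0, 0.0]
ft_force: [-0.4, -0.6, -0.7]
grip_width: 0.064
finger_force: 0.0
```

Request:
drive_tool(
  plan=[
    [0.5, 10, -12, -5.4],
    [1.9, 19.7, -30, -10.8],
    [4.2, 29.3, -45, -16.2],
  ],
)

```text
time: 5.5
position: [0.6467, -0.1229, 0.183]
tcp_rot: [0.301, 0.954, 0.0, 0.0]
ft_force: [0.2, -0.8, 0.7]
grip_width: 0.0641
finger_force: 0.0
```

```bash
cat > track.py <<'E'
from h import *
import json,os,sys
# measure the knob now; keep history; print suggestions
T0=telemetry.sense()["time"]; w=vision.get_image("wrist"); k=wknob(w)
t1,p,psi=pose()
H=json.load(open("hist.json")) if os.path.exists("hist.json") else []
if k is not None:
    d=k[0]-C; a=np.arctan2(d[1],d[0])
    if H: a+=2*np.pi*np.round((H[-1][1]+.8*(T0-H[-1][0])-a)/(2*np.pi))
    H.append([T0,float(a)]); json.dump(H,open("hist.json","w"))
    print("knob",np.round(k[0],4),round(k[1],4),"r",round(np.hypot(*d),4),"a",round(np.degrees(a),1))
t=np.array([h[0] for h in H]); a=np.array([h[1] for h in H])
# prior: w0=.95 at first shot, decel -.055 ; regularised quadratic about first time
ti=t-t[0]
f=lambda q:np.r_[(a-(q[0]+q[1]*ti+.5*q[2]*ti**2))/.01,(q[1]-.93)/.05,(q[2]+.055)/.015]
q=least_squares(f,[a[0],.93,-.055]).x
print("fit",q,"w now",q[1]+q[2]*(t1-t[0]),"tcp",np.round(p,4),"psi",round(np.degrees(psi),1),"t",t1,"j7",telemetry.sense()["joint_pos"][6])
tt=t1+np.arange(1,9)*.1-t[0]+float(sys.argv[2] if len(sys.argv)>2 else .02); A=q[0]+q[1]*tt+.5*q[2]*tt**2
rate=np.radians(float(sys.argv[1]))
for r in plan(A,[p[2]]*8,psi+rate*np.arange(1,9)*.1,p[:2],p[2],psi): print(r)
E
python3 track.py 0
```

```text
knob [ 0.6452 -0.1242] 0.0158 r 0.1051 a -37.6
fit [-0.65684705  0.93       -0.055     ] w now 0.92725 tcp [ 0.649  -0.1208  0.1858] psi 145.4 t 5.55 j7 0.718623564746263
[1.7, 11.6, 0.0, -0.0]
[3.1, 21.1, 0.0, -0.0]
[5.4, 30.4, 0.0, -0.0]
[8.5, 39.4, 0.0, -0.0]
[12.4, 48.0, 0.0, -0.0]
[17.1, 56.2, 0.0, -0.0]
[22.4, 63.9, 0.0, -0.0]
[28.3, 71.1, 0.0, -0.0]
```

Request:
drive_tool(
  plan=[
    [1.5, 11.5, 1, -1],
    [3, 21, 2, -2],
    [5.2, 30.4, 3, -3],
    [8.5, 39.4, 4, -4],
    [12.4, 48, 4, -5],
    [17, 56.2, 4, -6],
    [22.4, 63.9, 4, -7],
    [28.3, 71, 4, -8],
  ],
)

```text
time: 6.35
position: [0.6639, -0.0478, 0.178]
tcp_rot: [0.234, 0.972, 0.0, 0.0]
ft_force: [-0.3, -0.5, 0.6]
grip_width: 0.064
finger_force: 0.0
```

```bash
python3 track.py 10
```

```text
knob [ 0.6664 -0.0531] 0.0157 r 0.1047 a 3.8
fit [-0.65921081  0.87977007 -0.05692129] w now 0.8285409022898909 tcp [ 0.6636 -0.0455  0.1782] psi 153.1 t 6.4 j7 0.7208922662060252
[2.3, 7.0, 0.0, -1.0]
[8.0, 13.4, 0.0, -2.0]
[14.1, 19.4, 0.0, -3.0]
[20.7, 24.7, 0.0, -4.0]
[27.6, 29.6, 0.0, -5.0]
[34.8, 33.8, 0.0, -6.0]
[42.3, 37.4, 0.0, -7.0]
[49.9, 40.3, 0.0, -8.0]
```

Request:
drive_tool(
  plan=[
    [2.3, 7, 0, -1],
    [8, 13.4, 0, -2],
    [14.1, 19.4, 0, -3],
    [20.7, 24.7, 0, -4],
    [27.6, 29.6, 0, -5],
    [34.8, 33.8, 0, -6],
    [42.3, 37.4, 0, -7],
    [49.9, 40.3, 0, -8],
  ],
)

```text
time: 7.2
position: [0.6375, 0.0105, 0.178]
tcp_rot: [0.166, 0.986, -0.0, -0.0]
ft_force: [-0.2, -0.4, 0.4]
grip_width: 0.0641
finger_force: 0.0
```

```bash
python3 track.py 10
```

```text
knob [0.639  0.0106] 0.0161 r 0.1045 a 42.5
fit [-0.6576178   0.87521827 -0.06003324] w now 0.7701600907784433 tcp [0.6365 0.012  0.178 ] psi 161.0 t 7.25 j7 0.7398545391111859
[9.5, 5.8, 0.0, -1.0]
[17.1, 8.3, 0.0, -2.0]
[24.8, 10.3, 0.0, -3.0]
[32.5, 11.7, 0.0, -4.0]
[40.2, 12.5, 0.0, -5.0]
[48.0, 12.7, 0.0, -6.0]
[55.6, 12.4, 0.0, -7.0]
[63.2, 11.5, 0.0, -8.0]
```

Request:
drive_tool(
  plan=[
    [9.5, 5.8, 0, -1.2],
    [17.1, 8.3, 0, -2.4],
    [24.8, 10.3, 0, -3.6],
    [32.5, 11.7, 0, -4.8],
    [40.2, 12.5, 0, -6],
    [48, 12.7, 0, -7.2],
    [55.6, 12.4, 0, -8.4],
    [63.2, 11.5, 0, -9.6],
  ],
)

```text
time: 8.05
position: [0.5815, 0.0417, 0.178]
tcp_rot: [0.083, 0.997, -0.0, 0.0]
ft_force: [-0.5, 0.5, -0.1]
grip_width: 0.0639
finger_force: 0.0
```

```bash
python3 track.py 12
```

```text
knob [0.5808 0.0427] 0.0158 r 0.1044 a 79.6
fit [-0.65834737  0.87400194 -0.05613213] w now 0.7280584105647738 tcp [0.5802 0.042  0.1779] psi 170.6 t 8.1 j7 0.8063941710352943
[12.3, 0.8, 0.0, -1.2]
[19.7, -0.3, 0.0, -2.4]
[27.0, -1.9, 0.0, -3.6]
[34.2, -3.9, 0.0, -4.8]
[41.1, -6.5, 0.0, -6.0]
[47.7, -9.5, 0.0, -7.2]
[54.1, -12.9, 0.0, -8.4]
[60.2, -16.7, 0.0, -9.6]
```

Request:
drive_tool(
  plan=[
    [11.5, 0.8, 0, -1.2],
    [19.7, -0.3, 0, -2.4],
    [27, -1.9, 0, -3.6],
    [34.2, -3.9, 0, -4.8],
    [41.1, -6.5, 0, -6],
    [47.7, -9.5, 0, -7.2],
    [54.1, -12.9, 0, -8.4],
    [60.2, -16.7, 0, -9.6],
  ],
)

```text
time: 8.9
position: [0.5194, 0.0349, 0.178]
tcp_rot: [-0.001, 1.0, -0.0, -0.0]
ft_force: [-0.6, 0.1, 0.2]
grip_width: 0.0642
finger_force: 0.0
```

```bash
python3 track.py 12
```

```text
knob [0.5191 0.0353] 0.0158 r 0.1045 a 114.2
fit [-0.65823993  0.87251112 -0.05453663] w now 0.6843597331873232 tcp [0.5183 0.0343 0.1777] psi 180.1 t 8.95 j7 0.9373449878001835
[10.2, -4.1, 0.0, -1.2]
[16.2, -7.9, 0.0, -2.4]
[21.8, -12.1, 0.0, -3.6]
[27.1, -16.6, 0.0, -4.8]
[32.1, -21.4, 0.0, -6.0]
[36.7, -26.5, 0.0, -7.2]
[40.9, -31.8, 0.0, -8.4]
[44.8, -37.4, 0.0, -9.6]
```

Request:
drive_tool(
  plan=[
    [9.5, -4.1, 0, -1.2],
    [16.2, -7.9, 0, -2.4],
    [21.8, -12.1, 0, -3.6],
    [27.1, -16.6, 0, -4.8],
    [32.1, -21.4, 0, -6],
    [36.7, -26.5, 0, -7.2],
    [40.9, -31.8, 0, -8.4],
    [44.8, -37.4, 0, -9.6],
  ],
)

```text
time: 9.75
position: [0.4748, -0.0027, 0.178]
tcp_rot: [-0.085, 0.996, -0.0, 0.0]
ft_force: [0.2, -0.4, -0.6]
grip_width: 0.0641
finger_force: 0.0
```

```bash
python3 track.py 12
```

```text
knob [ 0.4746 -0.0025] 0.0158 r 0.1046 a 146.7
fit [-0.65804939  0.87173783 -0.05396908] w now 0.6396707866458184 tcp [ 0.4742 -0.0039  0.1777] psi 189.7 t 9.8 j7 1.1492386026811625
[6.9, -7.2, 0.0, -1.2]
[10.7, -12.6, 0.0, -2.4]
[14.2, -18.2, 0.0, -3.6]
[17.2, -23.9, 0.0, -4.8]
[19.9, -29.8, 0.0, -6.0]
[22.1, -35.8, 0.0, -7.2]
[24.0, -41.8, 0.0, -8.4]
[25.5, -47.9, 0.0, -9.6]
```

Request:
drive_tool(
  plan=[
    [6.5, -7.2, 0, -1.2],
    [10.7, -12.6, 0, -2.4],
    [14.2, -18.2, 0, -3.6],
    [17.2, -23.9, 0, -4.8],
    [19.9, -29.8, 0, -6],
    [22.1, -35.8, 0, -7.2],
    [24, -41.8, 0, -8.4],
    [25.5, -47.9, 0, -9.6],
  ],
)

```text
time: 10.6
position: [0.458, -0.054, 0.178]
tcp_rot: [-0.167, 0.986, 0.0, 0.0]
ft_force: [0.4, 0.3, -0.2]
grip_width: 0.0638
finger_force: 0.0
```

```bash
python3 track.py 15
```

```text
knob [ 0.4571 -0.0541] 0.0159 r 0.105 a 176.8
fit [-0.65811932  0.87192416 -0.05407628] w now 0.5934313234169113 tcp [ 0.4579 -0.0552  0.1778] psi 199.3 t 10.65 j7 1.4036547454299728
[3.8, -8.6, 0.0, -1.5]
[5.4, -14.6, 0.0, -3.0]
[6.7, -20.5, 0.0, -4.5]
[7.5, -26.5, 0.0, -6.0]
[8.1, -32.4, 0.0, -7.5]
[8.3, -38.3, 0.0, -9.0]
[8.1, -44.1, 0.0, -10.5]
[7.7, -49.9, 0.0, -12.0]
```

Request:
drive_tool(
  plan=[
    [3.5, -8.6, 0, -1.5],
    [5.4, -14.6, 0, -3],
    [6.7, -20.5, 0, -4.5],
    [7.5, -26.5, 0, -6],
    [8.1, -32.4, 0, -7.5],
    [8.3, -38.3, 0, -9],
    [8.1, -44.1, 0, -10.5],
    [7.7, -49.9, 0, -12],
  ],
)

```text
time: 11.45
position: [0.4673, -0.1035, 0.178]
tcp_rot: [-0.269, 0.963, 0.0, 0.0]
ft_force: [-0.2, -0.3, -0.8]
grip_width: 0.064
finger_force: 0.0
```

```bash
python3 track.py 20
```

```text
knob [ 0.466 -0.104] 0.0158 r 0.1056 a 204.6
fit [-0.65828122  0.87225359 -0.0542335 ] w now 0.546852602878622 tcp [ 0.4676 -0.1045  0.1779] psi 211.3 t 11.5 j7 1.682932368360051
[1.2, -8.5, 0.0, -2.0]
[1.2, -14.2, 0.0, -4.0]
[0.9, -19.7, 0.0, -6.0]
[0.3, -25.2, 0.0, -8.0]
[-0.6, -30.6, 0.0, -10.0]
[-1.8, -35.9, 0.0, -12.0]
[-3.2, -41.1, 0.0, -14.0]
[-4.8, -46.1, 0.0, -16.0]
```

Request:
drive_tool(
  plan=[
    [1.2, -8.2, 0, -2],
    [1.2, -14.2, 0, -4],
    [0.9, -19.7, 0, -6],
    [0.3, -25.2, 0, -8],
    [-0.6, -30.6, 0, -10],
    [-1.8, -35.9, 0, -12],
    [-3.2, -41.1, 0, -14],
    [-4.8, -46.1, 0, -16],
  ],
)

```text
time: 12.3
position: [0.4952, -0.1402, 0.1779]
tcp_rot: [-0.401, 0.916, 0.0, 0.0]
ft_force: [0.3, 0.8, 0.6]
grip_width: 0.0639
finger_force: 0.0
```

```bash
python3 track.py 28
```

```text
knob [ 0.4951 -0.1423] 0.0157 r 0.1061 a 230.9
fit [-0.65699215  0.87011525 -0.0533588 ] w now 0.5046074479359963 tcp [ 0.4959 -0.1409  0.178 ] psi 227.3 t 12.35 j7 1.9896653992915707
[-0.4, -8.8, 0.0, -2.8]
[-1.2, -14.0, 0.0, -5.6]
[-2.4, -19.0, 0.0, -8.4]
[-3.7, -23.9, 0.0, -11.2]
[-5.3, -28.7, 0.0, -14.0]
[-7.0, -33.3, 0.0, -16.8]
[-9.0, -37.9, 0.0, -19.6]
[-11.1, -42.2, 0.0, -22.4]
```

Request:
drive_tool(
  plan=[
    [-1, -8.6, 12, -2],
    [-2, -14, 27, -4],
    [-3.2, -19, 38, -6],
    [-4.5, -23.9, 41, -8],
  ],
)

```text
time: 12.75
position: [0.5151, -0.1531, 0.1357]
tcp_rot: [-0.464, 0.886, 0.001, -0.001]
ft_force: [-0.1, -0.4, -0.1]
grip_width: 0.0636
finger_force: 0.0
```

```bash
python3 track.py 28 0.0
```

```text
knob [ 0.5147 -0.1553] 0.0158 r 0.1064 a 243.6
fit [-0.6567441   0.86974719 -0.05322093] w now 0.4812343609001116 tcp [ 0.5159 -0.1535  0.1358] psi 235.4 t 12.8 j7 2.0903108164384556
[-0.5, -7.1, 0.0, -2.8]
[-1.7, -12.0, 0.0, -5.6]
[-3.1, -16.7, 0.0, -8.4]
[-4.7, -21.3, 0.0, -11.2]
[-6.4, -25.7, 0.0, -14.0]
[-8.4, -30.1, 0.0, -16.8]
[-10.5, -34.2, 0.0, -19.6]
[-12.8, -38.3, 0.0, -22.4]
```

Straddling the knob. I'll close while moving with it.

Request:
drive_tool(
  plan=[
    [-1, -7.1, 0, -2],
    [-2.2, -12, 0, -4],
    [-3.6, -16.7, 0, -6.5],
    [-5.2, -21.3, 0, -9],
  ],
  gripper=0,
  newtons=30,
)

```text
time: 13.2
position: [0.5361, -0.1608, 0.1372]
tcp_rot: [-0.532, 0.847, 0.0, -0.0]
ft_force: [-2.1, 0.2, 1.9]
grip_width: 0.0312
finger_force: 32.0
```

Run:
```python
from h import *
t,p,psi=pose(); d=p[:2]-C; a=np.arctan2(d[1],d[0]); s=telemetry.sense(); print(t,p,np.degrees(psi),np.hypot(*d),np.degrees(a),s["joint_pos"][6],s["ft_force"])
# decelerate .46 -> 0 over .8 s, tool turns with it; R = present radius
import h; h.R=np.hypot(*d)
w0=.46; tt=np.arange(1,9)*.1; th=w0*tt-.5*w0/.8*tt**2
for r in plan(a+th,[p[2]]*8,psi+th,p[:2],p[2],psi): print(r)
```

```text
13.2 [ 0.53605402 -0.16081489  0.13719823] 244.29857912529897 0.10410012799254656 -104.4325810210859 2.2479437741655564 [-2.07524166  0.20232813  1.91768063]
[-1.0, -4.4, 0.0, -2.5]
[-2.0, -8.1, 0.0, -4.6]
[-2.9, -11.3, 0.0, -6.4]
[-3.8, -13.9, 0.0, -7.9]
[-4.5, -15.8, 0.0, -9.1]
[-5.0, -17.2, 0.0, -9.9]
[-5.3, -18.1, 0.0, -10.4]
[-5.4, -18.3, 0.0, -10.5]
```

Request:
drive_tool(
  plan=[
    [-1, -4.4, 0, -2.5],
    [-2, -8.1, 0, -4.6],
    [-2.9, -11.3, 0, -6.4],
    [-3.8, -13.9, 0, -7.9],
    [-4.5, -15.8, 0, -9.1],
    [-5, -17.2, 0, -9.9],
    [-5.3, -18.1, 0, -10.4],
    [-5.4, -18.3, 0, -10.5],
  ],
)

```text
time: 14.0
position: [0.555, -0.1638, 0.1372]
tcp_rot: [-0.607, 0.795, 0.0, 0.0]
ft_force: [-3.4, 0.8, 5.8]
grip_width: 0.0314
finger_force: 32.3
```

Request:
drive_tool(
  plan=[
    [0, 0, 0, 0],
    [0, 0, 0, 0],
    [0, 0, 0, 0],
    [0, 0, 0, 0],
    [0, 0, 0, 0],
    [0, 0, 0, 0],
    [0, 0, 0, 0],
    [0, 0, 0, 0],
  ],
  newtons=20,
)

```text
time: 14.8
position: [0.5549, -0.1638, 0.1372]
tcp_rot: [-0.607, 0.795, 0.0, 0.0]
ft_force: [-4.3, 2.0, 5.0]
grip_width: 0.0313
finger_force: 32.3
```

Request:
drive_tool(
  plan=[
    [0, 0, 0, 0],
    [0, 0, 0, 0],
    [0, 0, 0, 0],
    [0, 0, 0, 0],
    [0, 0, 0, 0],
  ],
  gripper=0.75,
)

```text
time: 15.3
position: [0.5551, -0.1643, 0.1369]
tcp_rot: [-0.607, 0.795, -0.0, 0.0]
ft_force: [-0.3, 0.1, 0.6]
grip_width: 0.0639
finger_force: 0.0
```

Run:
```python
from h import *
for i in range(3):
    t=telemetry.sense()["time"]; k=wknob(vision.get_image("wrist")); d=k[0]-C; print(t,k,np.degrees(np.arctan2(d[1],d[0])))
print(pose(),telemetry.sense()["joint_pos"][6])
```

```text
15.3 (array([ 0.55488843, -0.16637667]), 0.01568634994328022) -93.82468938941602
15.35 (array([ 0.55528945, -0.1663226 ]), 0.01578872837126255) -93.61143365572487
15.4 (array([ 0.5549351 , -0.16608019]), 0.01598179340362549) -93.81025131705795
(15.45, array([ 0.55504256, -0.16426098,  0.13696536]), np.float64(4.4454483914531995)) 2.4228857330432105
```

Request:
drive_tool(
  plan=[
    [0, 0, -20, 0],
    [0, 0, -50, 0],
    [0, 0, -85, 0],
    [0, 0, -110, 0],
    [0, 0, -120, 0],
    [0, 0, -120, 0],
  ],
)

```text
time: 16.05
position: [0.5558, -0.1642, 0.259]
tcp_rot: [-0.607, 0.795, -0.001, 0.001]
ft_force: [0.4, -1.0, 0.1]
grip_width: 0.0642
finger_force: 0.0
```

Run:
```python
from h import *
for i in range(6):
    t=telemetry.sense()["time"]; w=vision.get_image("wrist"); k=wknob(w); d=k[0]-C; print(t,k,np.degrees(np.arctan2(d[1],d[0])))
d=vision.get_image("scene")
cv2.imwrite("pics/d.png",cv2.resize(np.hstack([d["img"],w["img"]])[:,:,::-1],(800,300)))
```

```text
16.05 (array([ 0.55520076, -0.16671458]), 0.015145674347877502) -93.64563249618806
16.1 (array([ 0.5550617 , -0.16665635]), 0.015259054489433765) -93.72201081288489
16.15 (array([ 0.55520666, -0.16675349]), 0.015206770040094852) -93.64115313287111
16.2 (array([ 0.55497968, -0.16639599]), 0.015487542375922203) -93.77507050908943
16.25 (array([ 0.55525309, -0.16674119]), 0.015320581384003162) -93.61674777048631
16.3 (array([ 0.55545545, -0.16668595]), 0.015300018712878227) -93.51035913113908
```

View pics/d.png

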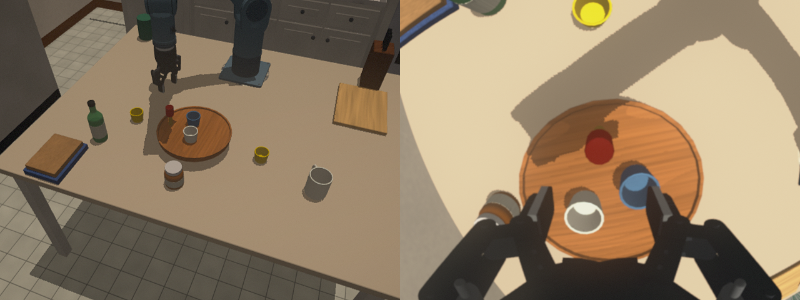

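The knob holds still at about -93.7°. In the pictures both cups stand upright on the platter (scene view, about (193,120) and (190,133)), the gripper is clear above, and the bystanders are unmoved.

```bash
python3 -c "
from plant import ticket; print(ticket.close_job())"
```

```text
the job is handed in; nothing more can be done
None
```

The job is handed in; the verdict was not shown. I set the turntable turning at about 0.9 rad/s (one turn in about 7 s) and hovered over the knob for about 6.8 s, within about 2 mm after a 6 mm slip in the first second. I then caught it while still turning, stopped it and let go, with the cups upright and the mug, bottle and jar untouched.

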